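# Set out the condensing lenses in order of size

## Robot

A 6-joint arm with a two-finger parallel gripper is mounted at the origin on the work surface. World frame = base frame: x ahead of the robot, y to its left, z up, the work surface at z = 0. Lengths are in mm, angles in degrees, forces in N, time in s.
With the tool pointing down it reaches from about 350 to 850 mm from the base axis. Payload 8.1 kg.
Tool frame: the origin (TCP) lies at the very end of the fingers, on their centre line; the grasp point (between the pads) lies 19 mm behind it (manip.grip_point_offset is the distance from the TCP to the grasp point, in mm); z points along the fingers, y is the line along which they close (so a half turn about z gives the same grasp; the last joint's range is limited). The gripper opens to 93 mm and grips with 3 to 60 N. Pads are 15 mm wide; open, the fingers measure 128 mm over their backs; the gripper's body (75 mm by 188 mm) begins 65 mm behind the grasp point.
Start: joints at [-77.888, 7.471, 85.268, -0, 87.261, -4.893], TCP at [175.497, -573.765, 218.635] pointing down, gripper open.
Joint ranges: [-169.43, 169.43], [-51.17, 129.36], [1.28, 143.12], [-76.62, 256.62], [0, 156.53], [-152.29, 152.29]. Speed limits (degrees/s): [136.94, 136.94, 159.86, 180, 180, 180].

## Interface

Orientations are given as a 3x3 rotation matrix whose columns are the frame's x, y, z axes.
In Python, from bench import manip gives the robot as it stands.
- The arm moves only by the shell command python3 -m creep 'ROWS'. ROWS is JSON, a list of rows, each a list of 7 numbers: the shift along the tool's x, y, z in m, then the turn, a rotation vector about the tool's x, y, z in rad, then the gripper's target within -1 to 1 (shut at 1, half-way at 0, fully open at -1). A call has 1 to 12 rows; each row is the pose to reach, as a shift and turn from the pose commanded when the call began, along the tool's axes at that moment; what a row does not reach only later rows make up. A row lasts 1/8 s, in which the tool goes at most 62.5 mm and 10.7 degrees, less where a joint would pass 70% of its speed; a pose out of reach is approached as far as the arm can. A call with a gripper value outside its range is refused whole. The fingers move at their own pace and stop on an object; the grip force is fixed at half the most. Time passes only in rows, so rows that repeat a pose let the fingers close. It gives the time, the measured TCP pose, the force, the opening and the grip force at its end, in the units of the state.
- manip.state(): the state, without advancing time (a new reading comes with each control period).
- manip.read_camera(name): name is "side" or "top"; returns the picture (420x560x3 uint8, blue, green, red); there is no depth.
- manip.camera_info(name): a dict with "fovy" (degrees; the focal length in pixels is half the picture's height over the tangent of half this angle, whatever the lens; pixels are square), "cx", "cy" (the principal point, pixels), "D" ([k1, k2, p1, p2, k3] as OpenCV has them; the pictures are not rectified), "R" (3x3) and "t" (3): a world point X has camera coordinates R X + t. Camera axes: x right, y down, z forward; pixel columns grow to the right and rows downward; lengths in mm; the calibration is good to about 2 mm. A picture is of the moment at which its call begins. camera_info takes no time and is no camera call.
- manip.finish_job(): hands the job in; it is judged then, once.
Trained networks look in the newest picture that a camera, given by its name, has taken for a name from the list of things; names that differ only in an ending like _2 or _b are one class to them, and where a whole thing is asked for, a point or a joint stands for the part that bears it (a point fixed in the world has none). Each returns a list of dicts, best first, with "score" (0 to 1); they miss things now and then, are a little off and sometimes report something else, mostly with a low value. They report only what shows in the picture. A call takes as long as a camera call. They do not tell look-alikes from the thing itself.
- manip.find_in(camera, label): "box" ([left, top, right, bottom] in pixels, round what is visible of it).
- manip.spot_point(camera, label): "pixel" ([column, row] in pixels: a listed point, or the origin of a listed thing).
The state is a dict: "time": time; "q": joint angles; "joint_vel": joint speeds; "joint_torque": joint torques, N m; "eef_pos": TCP position; "ee_rot": TCP orientation; "ft_force": force on the tool from outside, world axes, zero at the start; "ft_torque": the same for the moment, N m; "grip_width": opening from 0.0 (shut) to 1.0 (fully open); "gripper_force": force on a finger pad.
Only numpy, scipy, OpenCV 4.12 (cv2) and the standard library are available. Lean on these libraries where they do the work, as an engineer would, in place of code of your own. Each camera call takes 0.05 s, during which the arm holds its last target. There are 200 camera calls.

## Task

The four black-ringed condensing lenses have come down the chute into the steel bin after cleaning. Set them out along the rail for inspection, one lying flat in the middle of each grey ceramic dish, in order of size: the smallest in the dish next to the white light pad, the largest in the dish farthest from it. They are glass: put them down gently, do not drop them.

Things in the scene. Friction and masses are not known exactly. Their poses are not given: they have to be found in the camera images.
- lens_30: the smallest of four condensing (eye examination) lenses: clear domed glass in a black plastic grip ring, 30 mm in outer diameter and 20 mm high, upright outer wall from 1 to 17 mm up, lying flat in the steel bin at the start. Loose, 15 to 90 g. Origin: centre of its underside; z is up through the glass; round, so its yaw means nothing
- lens_38: the second smallest of four condensing (eye examination) lenses: clear domed glass in a black plastic grip ring, 38 mm in outer diameter and 20 mm high, upright outer wall from 1 to 17 mm up, lying flat in the steel bin at the start. Loose, 15 to 90 g. Origin: centre of its underside; z is up through the glass; round, so its yaw means nothing
- lens_46: the second largest of four condensing (eye examination) lenses: clear domed glass in a black plastic grip ring, 46 mm in outer diameter and 20 mm high, upright outer wall from 1 to 17 mm up, lying flat in the steel bin at the start. Loose, 15 to 90 g. Origin: centre of its underside; z is up through the glass; round, so its yaw means nothing
- lens_54: the largest of four condensing (eye examination) lenses: clear domed glass in a black plastic grip ring, 54 mm in outer diameter and 20 mm high, upright outer wall from 1 to 17 mm up, lying flat in the steel bin at the start. Loose, 15 to 90 g. Origin: centre of its underside; z is up through the glass; round, so its yaw means nothing
- dish_a: one of four identical matte grey ceramic dishes, fixed in a row along a low aluminium rail (names in no order). Round, 78 mm outside, flat seat 70 mm across inside a low rim. Origin: on its axis, on the rail's top, 12 mm above the bench; seat 18 mm, rim top 22 mm above the origin (30 and 34 mm above the bench). Neighbours are 80 to 104 mm apart, centre to centre
- dish_b: one of four identical matte grey ceramic dishes, fixed in a row along a low aluminium rail (names in no order). Round, 78 mm outside, flat seat 70 mm across inside a low rim. Origin: on its axis, on the rail's top, 12 mm above the bench; seat 18 mm, rim top 22 mm above the origin (30 and 34 mm above the bench). Neighbours are 80 to 104 mm apart, centre to centre
- dish_c: one of four identical matte grey ceramic dishes, fixed in a row along a low aluminium rail (names in no order). Round, 78 mm outside, flat seat 70 mm across inside a low rim. Origin: on its axis, on the rail's top, 12 mm above the bench; seat 18 mm, rim top 22 mm above the origin (30 and 34 mm above the bench). Neighbours are 80 to 104 mm apart, centre to centre
- dish_d: one of four identical matte grey ceramic dishes, fixed in a row along a low aluminium rail (names in no order). Round, 78 mm outside, flat seat 70 mm across inside a low rim. Origin: on its axis, on the rail's top, 12 mm above the bench; seat 18 mm, rim top 22 mm above the origin (30 and 34 mm above the bench). Neighbours are 80 to 104 mm apart, centre to centre
- light_pad: white square LED light pad, 84 x 84 mm, 14 mm high, fixed on the bench at one end of the row of dishes, in line with it, its centre 91 to 103 mm from the first dish's; at the other end stands a grey closed case of the same footprint, 26 mm high. Origin: centre of its underside
- bin: shallow steel bin, fixed; inside 140 mm along its x, 360 mm along its y; floor 3 mm, rim 20 mm above the bench. Origin: centre of its underside. White chute over its -y end, rising outward to 0.14 m. The lenses lie in a line along its y, 60 mm or more between centres, 25 mm or more clear of its long walls; among them a thin blue-rimmed trial lens (4 mm high), not part of the job
Things that resemble listed ones, but are neither listed nor needed, are in the scene too. Leave any purple or red look-alike of the lens_54 alone.

How it is judged:
By the outcome, as a careful person would: the job done as asked, in the order asked, and still so for the second after the job is handed in, with the robot touching nothing.
It also fails if it takes over 93 s, if anything falls off the work surface, if the arm or the gripper's body presses on something with over 40 N, if the wrist force passes 120 N, or if a joint passes its speed limit or range.

## Working session

There is one attempt and no reset: what is moved stays moved. The work goes in short steps, Python scripts to look and compute and a shell command to move; the robot and the scene stay as the last step left them, time stands still between calls to the robot, and variables do not carry over. Pictures are saved under pics/ and viewed, at most 14 in all, crops included, and the job is handed in when it is done.

```bash
ls; mkdir -p pics; python3 - <<'E'
from bench import manip
import cv2,numpy as np
for c in("top","side"):
    cv2.imwrite(f"pics/{c}0.png",manip.read_camera(c)); i=manip.camera_info(c)
    R=np.array(i["R"]);t=np.array(i["t"]);print(c,i["fovy"],i["cx"],i["cy"],i["D"],(-R.T@t).round(),R.round(3).tolist())
s=manip.state();print(s["time"],s["eef_pos"],np.round(s["ee_rot"],3).tolist(),s["grip_width"])
E
```

```text
pics
top 43.42176925063634 278.6663358583098 208.6502315585327 [0.00381784 0.         0.         0.         0.        ] [ 283.   -7. 1306.] [[0.017, -1.0, 0.023], [-0.985, -0.02, -0.172], [0.172, -0.02, -0.985]]
side 44.09587552179677 277.4046212878137 212.17249475028578 [-0.14732381  0.          0.          0.          0.        ] [104. 566. 678.] [[-0.833, -0.554, -0.016], [-0.367, 0.573, -0.733], [0.414, -0.604, -0.68]]
0.1 [ 175.39151279 -573.23278759  217.67566135] [[0.956, 0.292, -0.0], [0.292, -0.956, 0.002], [0.0, -0.002, -1.0]] 1.0035997537553718
```

View pics/top0.png

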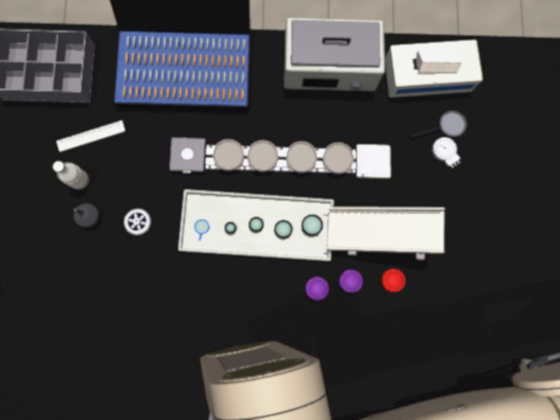

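View pics/side0.png

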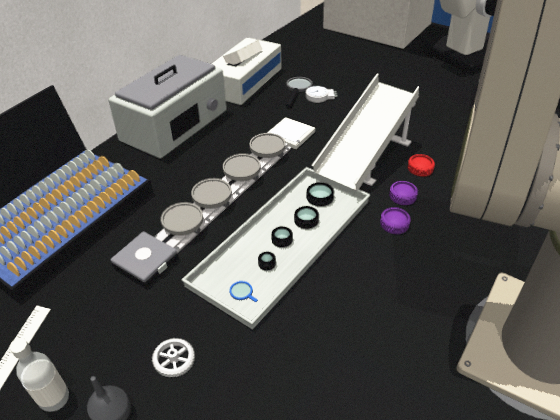

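Top view: the dishes are at about (229,155), (263,155), (301,157) and (338,158), with the white pad at (373,161) and the grey case at (187,155).

In the bin, from left to right:
- blue trial lens (202,227), not part of the job
- ringed lenses at (230,228), (256,224), (283,229) and (312,225), which look like 30, 38, 46 and 54 in size

Things that could be mistaken for lens_54 are the purple ones at (317,288) and (351,281) and the red one at (394,281), all outside the bin. The magnifier at (453,124) and the dial at (445,150) could also be confused with a lens. I choose the black-ringed lens in the bin at (312,225).

```bash
cat > h.py <<'E'
from bench import manip
import cv2,numpy as np
from scipy.optimize import least_squares
class Cam:
    def __init__(s,n):
        i=manip.camera_info(n);s.R=np.array(i["R"],float);s.t=np.array(i["t"],float);s.D=np.array(i["D"],float)
        f=210/np.tan(np.radians(i["fovy"]/2));s.K=np.array([[f,0,i["cx"]],[0,f,i["cy"]],[0,0,1]])
    def proj(s,X):
        return cv2.projectPoints(np.float64(X).reshape(-1,1,3),cv2.Rodrigues(s.R)[0],s.t,s.K,s.D)[0][:,0]
    def back(s,p,z):
        u=cv2.undistortPoints(np.float64([[p]]),s.K,s.D)[0,0];d=s.R.T@np.array([u[0],u[1],1]);c=-s.R.T@s.t
        return c+d*(z-c[2])/d[2]
C={n:Cam(n) for n in("top","side")}
A=np.linspace(0,2*np.pi,60)
def cyl(p,r,h): return np.vstack([np.c_[p[0]+r*np.cos(A),p[1]+r*np.sin(A),0*A+p[2]+z] for z in h])
def bbox(c,p,r,h):
    q=C[c].proj(cyl(p,r,h));return np.r_[q.min(0),q.max(0)]
def fit(boxes,p0,r,h):  # boxes: {cam: box}; solve x,y,z of a cylinder
    s=least_squares(lambda p:np.concatenate([bbox(c,p,r,h)-b for c,b in boxes.items()]),p0,loss="soft_l1");return s.x,np.sqrt(np.mean(s.fun**2))
E
python3 - <<'E'
from h import *
for l in("lens_30","lens_38","lens_46","lens_54","dish_a","light_pad","bin"):
    for c in C:
        print(l,c)
        for d in manip.find_in(c,l)[:8]:
            b=np.array(d["box"]);m=(b[:2]+b[2:])/2
            print("  %.2f"%d["score"],b.round(1),C[c].back(m,20).round()[:2])
im=cv2.imread("pics/top0.png");cv2.imwrite("pics/c0.png",cv2.resize(im[130:270,170:400],None,fx=3.4,fy=3.4,interpolation=2))
E
```

```text
lens_30 top
  0.72 [382.6 268.4 401.5 292.3] [ 337. -311.]
  0.72 [305.5 276.2 326.2 299.7] [ 316. -126.]
  0.63 [338.1 271.6 362.2 292.6] [ 331. -209.]
  0.61 [248.1 218.9 265.  232.7] [465.  21.]
  0.54 [274.  221.7 294.5 239.1] [454. -47.]
lens_30 side
  0.89 [294.5 204.1 317.4 229. ] [454. -37.]
  0.89 [379.6 207.7 411.6 234.7] [ 309. -115.]
  0.86 [270.6 227.5 293.8 246. ] [463.  31.]
  0.86 [307.2 180.1 334.2 207.1] [ 464. -108.]
  0.84 [255.1 256.2 276.  268.8] [453.  97.]
  0.68 [390.  177.7 415.5 205.3] [ 332. -200.]
  0.57 [410.  154.8 433.9 172.4] [ 333. -305.]
lens_38 top
  0.72 [382.6 268.4 401.5 292.3] [ 337. -311.]
  0.72 [305.5 276.2 326.2 299.7] [ 316. -126.]
  0.63 [338.1 271.6 362.2 292.6] [ 331. -209.]
  0.61 [248.1 218.9 265.  232.7] [465.  21.]
  0.54 [274.  221.7 294.5 239.1] [454. -47.]
lens_38 side
  0.89 [294.5 204.1 317.4 229. ] [454. -37.]
  0.89 [379.6 207.7 411.6 234.7] [ 309. -115.]
  0.86 [270.6 227.5 293.8 246. ] [463.  31.]
  0.86 [307.2 180.1 334.2 207.1] [ 464. -108.]
  0.84 [255.1 256.2 276.  268.8] [453.  97.]
  0.68 [390.  177.7 415.5 205.3] [ 3
[... 1134 characters left out ...]
  177.7 415.5 205.3] [ 332. -200.]
  0.57 [410.  154.8 433.9 172.4] [ 333. -305.]
dish_a top
  0.95 [213.7 137.8 243.3 171.6] [644.  96.]
  0.93 [284.1 143.6 316.  173.1] [638. -85.]
  0.61 [323.3 143.8 355.4 174.9] [ 638. -184.]
  0.55 [248.2 141.2 277.4 171.6] [641.   9.]
dish_a side
  0.83 [164.3 204.2 202.8 239.1] [637.  97.]
  0.82 [191.3 179.8 235.4 211.4] [636.  10.]
  0.65 [226.3 151.4 264.9 181.6] [637. -98.]
  0.56 [248.4 133.9 285.3 156.8] [ 643. -183.]
light_pad top
  0.69 [357.7 145.3 391.5 177.1] [ 635. -273.]
light_pad side
  0.93 [267.8 117.3 314.6 147.3] [ 625. -254.]
bin top
  0.95 [179.5 188.8 447.8 259.1] [ 472. -120.]
bin side
  0.79 [180.5  77.4 420.7 329. ] [482. -63.]
```

View pics/c0.png

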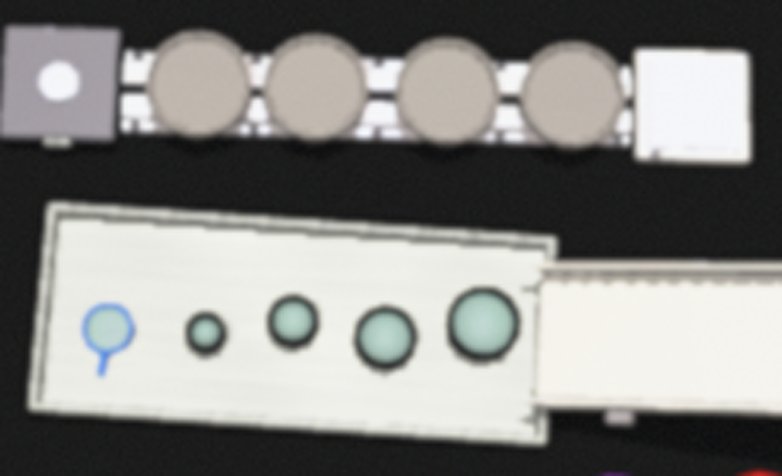

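The crop shows four black-ringed lenses growing in size toward the chute, the blue trial lens at the far left, and the four dishes between the grey case and the white pad. Next I refine the network boxes by segmentation and fit across both views.

```bash
cat >> h.py <<'E'
def blob(im,c,guess,kind,half=26,S=6):
    u,v=np.round(C[c].proj(guess)[0]).astype(int)
    k=cv2.resize(im[v-half:v+half,u-half:u+half],None,fx=S,fy=S,interpolation=cv2.INTER_LINEAR).astype(float)
    b,g,r=k.transpose(2,0,1)
    if kind=="lens":  # ring and tinted glass against the near-white bin floor
        m=(np.minimum(r,g)<THR[c])
    else: m=(g>DLO[c])&(g<DHI[c])
    m=cv2.morphologyEx(m.astype(np.uint8),cv2.MORPH_OPEN,np.ones((9,9)))
    n,L,st,ce=cv2.connectedComponentsWithStats(m)
    i=L[half*S-1:half*S+1,half*S-1:half*S+1].max()
    x,y,w,h,a=st[i];o=np.array([u-half,v-half])-0.5
    return np.r_[np.array([x,y])/S+o,np.array([x+w,y+h])/S+o]
E
python3 - <<'E'
from h import *
T,S=cv2.imread("pics/top0.png"),cv2.imread("pics/side0.png")
# brightness profiles to choose thresholds
print(T[228,218:244].tolist()[::2]);print(T[155,205:252].tolist()[::3]);print(T[130:180:3,229].tolist())
print(S[258,250:284].tolist()[::2]);print(S[220,155:210].tolist()[::3]);print(S[198:245:3,182].tolist())
E
```

```text
[[228, 235, 234], [228, 235, 234], [229, 235, 235], [155, 161, 162], [109, 115, 99], [182, 191, 165], [195, 204, 178], [177, 187, 161], [104, 109, 95], [121, 127, 126], [220, 227, 226], [233, 239, 238], [233, 239, 239]]
[[60, 58, 59], [89, 87, 89], [99, 99, 101], [150, 158, 165], [175, 183, 192], [174, 182, 191], [174, 183, 191], [173, 182, 191], [175, 183, 192], [175, 183, 192], [173, 182, 191], [174, 183, 191], [169, 177, 185], [159, 160, 168], [168, 172, 176], [174, 183, 191]]
[[26, 28, 26], [28, 27, 28], [25, 27, 26], [106, 111, 115], [158, 164, 172], [173, 181, 190], [173, 181, 190], [174, 183, 191], [174, 182, 191], [174, 183, 192], [174, 183, 191], [174, 183, 191], [175, 184, 192], [121, 126, 132], [19, 22, 20], [22, 23, 21], [24, 26, 25]]
[[230, 239, 236], [231, 239, 236], [229, 237, 234], [230, 238, 235], [45, 44, 46], [32, 29, 29], [145, 156, 129], [162, 171, 144], [176, 186, 155], [163, 171, 144], [142, 152, 125], [68, 73, 61], [18, 22, 22], [228, 236, 233], [230, 237, 235], [228, 236, 234], [227, 235, 233]]
[[34, 33, 34], [35, 38, 37], [158, 170, 175], [172, 184, 187], [173, 184, 190], [173, 183, 188], [172, 182, 187], [173, 184, 188], [170, 181, 186], [169, 181, 184], [171, 182, 186], [171, 181, 185], [172, 182, 188], [173, 185, 188], [174, 185, 189], [158, 168, 172], [114, 115, 119], [178, 181, 185], [115, 115, 118]]
[[27, 27, 26], [33, 32, 34], [92, 97, 100], [173, 184, 189], [172, 183, 187], [172, 184, 189], [171, 182, 186], [173, 184, 189], [169, 181, 186], [172, 183, 187], [171, 185, 189], [124, 134, 136], [78, 84, 85], [139, 141, 147], [143, 147, 148], [204, 208, 213]]
```

```bash
sed -i 's/THR\[c\]/(170 if c=="top" else 200)/; s/m=(g>DLO\[c\])&(g<DHI\[c\])/q=cv2.GaussianBlur(r-b,(0,0),4);m=q>8/' h.py; sed -i 's/np.minimum(r,g)<(170 if c=="top" else 200)/r<195-(c=="side")*30/' h.py
cat > m.py <<'E'
from h import *
L={30:(453,97),38:(463,31),46:(454,-40),54:(464,-108)}
D={1:(638,-184),2:(637,-90),3:(637,10),4:(640,97)}
def run(T,S,lens=L,dish=D,zl=3):
    I={"top":T,"side":S}
    for d,(g,k,r,h,z) in {**{d:((*g,3),"lens",d/2,[1,17],3) for d,g in lens.items()},**{d:((*g,12),"dish",39,[22],12) for d,g in dish.items()}}.items():
        B={c:blob(I[c],c,np.array(g)+[0,0,h[-1]],k,26 if k=="dish" else 20) for c in I}
        p,e=fit(B,np.float64(g),r,h)
        print(k,d,p.round(1),"rms %.2f"%e,{c:(bbox(c,p,r,h)-B[c]).round(1).tolist() for c in B})
E
python3 - <<'E'
from m import *
run(cv2.imread("pics/top0.png"),cv2.imread("pics/side0.png"))
E
```

```text
lens 30 [458.4  85.9   1.4] rms 0.63 {'top': [0.4, 1.1, -0.5, -0.7], 'side': [0.4, 0.5, -0.6, -0.6]}
lens 38 [465.6  23.   21.9] rms 7.50 {'top': [0.2, 0.8, -0.4, -0.6], 'side': [10.7, 2.0, -7.7, -16.4]}
lens 46 [454.8 -43.5  24.7] rms 6.49 {'top': [0.3, 0.8, -0.6, -0.6], 'side': [8.7, 1.8, -6.1, -14.8]}
lens 54 [ 466.2 -113.6   23.9] rms 5.75 {'top': [0.0, 0.7, -0.2, -0.5], 'side': [6.9, 1.9, -4.8, -13.8]}
dish 1 [ 638.5 -179.5    9.3] rms 3.28 {'top': [0.5, 0.9, -0.1, 0.4], 'side': [0.1, 0.5, -9.1, -1.0]}
dish 2 [640.3 -87.8   7.4] rms 0.52 {'top': [0.2, 0.8, -0.0, -0.1], 'side': [-0.2, 0.7, -0.3, -0.9]}
dish 3 [640.7  10.3   7.5] rms 0.47 {'top': [0.1, 0.9, 0.2, 0.0], 'side': [-0.2, 0.5, -0.4, -0.7]}
dish 4 [641.1  95.4   7.7] rms 0.62 {'top': [0.5, 0.7, -0.2, 0.1], 'side': [0.2, 0.6, -1.0, -0.9]}
```

```bash
python3 - <<'E'
s=open("h.py").read()
s=s.replace('m=(r<195-(c=="side")*30)','m=(r<(120 if c=="side" else 195))')
s=s.replace("    i=L[half*S-1:half*S+1,half*S-1:half*S+1].max()\n","    q=half*S;i=max(range(1,n),key=lambda j:st[j,4]*(st[j,0]<q<st[j,0]+st[j,2])*(st[j,1]<q<st[j,1]+st[j,3]))\n")
open("h.py","w").write(s)
E
sed -i 's/else 20)/else 17)/; s/30:(453,97),38:(463,31),46:(454,-40),54:(464,-108)/30:(458,86),38:(465,23),46:(455,-44),54:(466,-114)/' m.py
python3 - <<'E'
from m import *
run(cv2.imread("pics/top0.png"),cv2.imread("pics/side0.png"))
q=[C["top"].back(p,20).round(1) for p in ((185,191),(179.5,250),(333,200),(330.5,259))];print(q)
s=manip.state();print(s["eef_pos"].round(1) if hasattr(s["eef_pos"],"round") else s["eef_pos"])
E
```

```text
lens 30 [458.6  85.8   1.5] rms 0.51 {'top': [0.5, 1.0, -0.4, -0.7], 'side': [0.0, -0.1, -0.1, 0.1]}
lens 38 [468.3  23.2   2.2] rms 0.49 {'top': [0.4, 1.0, -0.4, -0.7], 'side': [0.0, -0.1, -0.1, 0.0]}
lens 46 [458.4 -44.3   1.5] rms 0.55 {'top': [0.6, 0.8, -0.7, -0.9], 'side': [0.1, 0.2, -0.0, -0.2]}
lens 54 [ 466.8 -113.8   21. ] rms 2.87 {'top': [0.0, 0.7, -0.2, -0.6], 'side': [3.7, 1.9, -2.1, -6.6]}
dish 1 [ 638.5 -179.5    9.3] rms 3.28 {'top': [0.5, 0.9, -0.1, 0.4], 'side': [0.1, 0.5, -9.1, -1.0]}
dish 2 [640.3 -87.8   7.4] rms 0.52 {'top': [0.2, 0.8, -0.0, -0.1], 'side': [-0.2, 0.7, -0.3, -0.9]}
dish 3 [640.7  10.3   7.5] rms 0.47 {'top': [0.1, 0.9, 0.2, 0.0], 'side': [-0.2, 0.5, -0.4, -0.7]}
dish 4 [641.1  95.4   7.7] rms 0.62 {'top': [0.5, 0.7, -0.2, 0.1], 'side': [0.2, 0.6, -1.0, -0.9]}
[array([548.1, 200.3,  20. ]), array([401.4, 206.7,  20. ]), array([ 533.1, -167.7,   20. ]), array([ 386.3, -161.4,   20. ])]
[ 175.5 -573.8  218.7]
```

```bash
python3 - <<'E'
from bench import manip
import numpy as np
from scipy.spatial.transform import Rotation as Ro
s=manip.state();R0=np.array(s["ee_rot"]);p=np.array(s["eef_pos"])
Rd=np.array([[0,1,0],[1,0,0],[0,0,-1.]])
rv=Ro.from_matrix(R0.T@Rd).as_rotvec();d=R0.T@(np.array([469,-115,90])-p)/1000
print(s["time"],p,rv.round(4),d.round(4))
for f in (.08,.2,.32,.44,.56,.68,.8,.9,.97,1): print(f,(d*f).round(3).tolist(),round(rv[2]*f,3))
E
```

```text
0.8 [ 175.48062666 -573.77313129  218.66414987] [ 0.     0.    -1.274] [ 0.4149 -0.3529  0.1287]
0.08 [0.033, -0.028, 0.01] -0.102
0.2 [0.083, -0.071, 0.026] -0.255
0.32 [0.133, -0.113, 0.041] -0.408
0.44 [0.183, -0.155, 0.057] -0.561
0.56 [0.232, -0.198, 0.072] -0.713
0.68 [0.282, -0.24, 0.087] -0.866
0.8 [0.332, -0.282, 0.103] -1.019
0.9 [0.373, -0.318, 0.116] -1.147
0.97 [0.402, -0.342, 0.125] -1.236
1 [0.415, -0.353, 0.129] -1.274
```

```bash
python3 -m creep '[[0.033,-0.028,0,0,0,-0.102,-0.5],[0.083,-0.071,0.01,0,0,-0.255,-0.5],[0.133,-0.113,0.01,0,0,-0.408,-0.5],[0.183,-0.155,0.01,0,0,-0.561,-0.5],[0.232,-0.198,0.01,0,0,-0.713,-0.5],[0.282,-0.24,0.015,0,0,-0.866,-0.5],[0.332,-0.282,0.03,0,0,-1.019,-0.5],[0.373,-0.318,0.06,0,0,-1.147,-0.5],[0.402,-0.342,0.09,0,0,-1.236,-0.5],[0.415,-0.353,0.115,0,0,-1.274,-0.5],[0.415,-0.353,0.129,0,0,-1.274,-0.5],[0.415,-0.353,0.129,0,0,-1.274,-0.5]]'; python3 - <<'E'
from h import *
s=manip.state();print(s["time"],np.round(s["eef_pos"],1),np.round(s["ee_rot"],3).tolist(),np.round(s["q"],0),s["grip_width"])
T=manip.read_camera("top");S=manip.read_camera("side");cv2.imwrite("pics/t1.png",T);cv2.imwrite("pics/s1.png",S)
v=cv2.resize(S[40:260,180:460],None,fx=2.6,fy=2.6,interpolation=2);cv2.imwrite("pics/c1.png",v)
E
```

```text
time: 2.3
eef_pos: [468.2, -115.1, 88.9]
ee_rot: [[0.001, 1.0, -0.002], [1.0, -0.001, 0.0], [0.0, -0.002, -1.0]]
ft_force: [0.7, -1.2, 0.0]
grip_width: 0.753
gripper_force: 0.0
2.3 [ 468.2 -115.1   88.9] [[0.001, 1.0, -0.002], [1.0, -0.001, 0.0], [0.0, -0.002, -1.0]] [-20.  -5. 112.  -0.  73. -20.] 0.7526985329364453
```

View pics/c1.png

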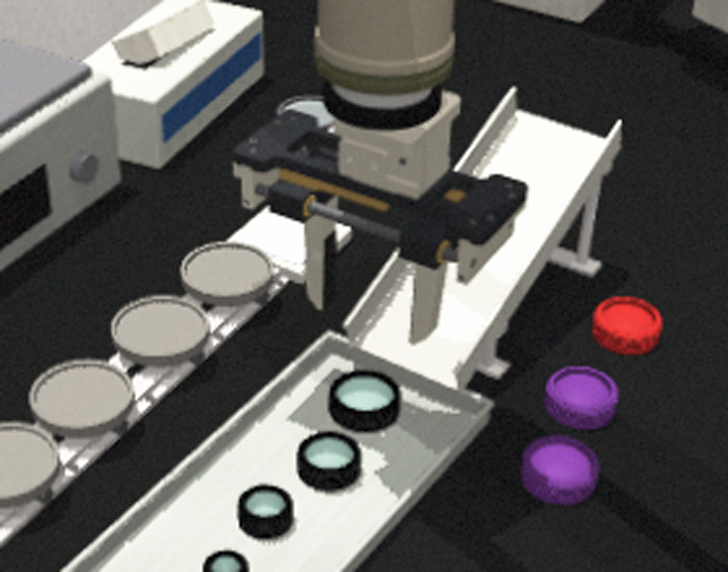

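The crop shows the fingers straddling lens_54, which is at about (364,400), clear of the chute and bin walls. I go down now.

```bash
python3 -m creep '[[0,0,0.02,0,0,0,-0.5],[0,0,0.045,0,0,0,-0.5],[0,0,0.065,0,0,0,-0.5],[0,0,0.076,0,0,0,-0.5],[0,0,0.08,0,0,0,-0.5],[0,0,0.08,0,0,0,-0.5],[0,0,0.08,0,0,0,-0.5]]' && python3 -m creep '[[0,0,0,0,0,0,0],[0,0,0,0,0,0,0.3],[0,0,0,0,0,0,1],[0,0,0,0,0,0,1],[0,0,0,0,0,0,1],[0,0,0,0,0,0,1]]'
```

```text
time: 3.28
eef_pos: [469.8, -115.1, 10.6]
ee_rot: [[0.0, 1.0, 0.001], [1.0, -0.0, -0.001], [-0.001, 0.001, -1.0]]
ft_force: [0.3, 0.4, 0.4]
grip_width: 0.746
gripper_force: 0.0
time: 4.03
eef_pos: [469.4, -114.9, 9.9]
ee_rot: [[-0.0, 1.0, 0.001], [1.0, 0.0, -0.0], [-0.0, 0.001, -1.0]]
ft_force: [0.1, -0.4, 5.2]
grip_width: 0.573
gripper_force: 30.0
```

```bash
python3 -m creep '[[0,0,-0.015,0,0,0,1],[0,0,-0.045,0,0,0,1],[0.015,0.012,-0.06,0,0,0,1],[0.05,0.041,-0.06,0,0,0,1],[0.09,0.073,-0.06,0,0,0,1],[0.13,0.106,-0.06,0,0,0,1],[0.165,0.134,-0.06,0,0,0,1],[0.195,0.159,-0.06,0,0,0,1],[0.208,0.169,-0.06,0,0,0,1],[0.21,0.171,-0.06,0,0,0,1],[0.21,0.171,-0.06,0,0,0,1]]' && python3 -m creep '[[0,0,0.01,0,0,0,1],[0,0,0.02,0,0,0,1],[0,0,0.026,0,0,0,1],[0,0,0.03,0,0,0,1],[0,0,0.03,0,0,0,1]]'; python3 - <<'E'
from h import *
S=manip.read_camera("side");v=cv2.resize(S[130:270,120:260],None,fx=4,fy=4,interpolation=2);cv2.imwrite("pics/c2.png",v)
E
```

```text
time: 5.4
eef_pos: [639.5, 94.5, 69.4]
ee_rot: [[0.0, 1.0, -0.001], [1.0, -0.0, -0.0], [-0.0, -0.001, -1.0]]
ft_force: [0.6, -0.5, 0.4]
grip_width: 0.577
gripper_force: 30.0
time: 6.02
eef_pos: [639.8, 95.1, 39.2]
ee_rot: [[0.0, 1.0, -0.001], [1.0, -0.0, -0.0], [-0.0, -0.001, -1.0]]
ft_force: [-0.6, -0.8, -0.0]
grip_width: 0.573
gripper_force: 30.0
```

View pics/c2.png

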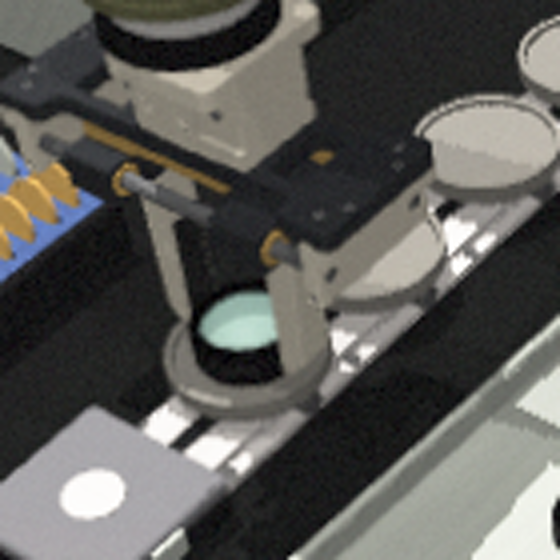

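The crop shows lens_54, at about (245,335), held just above the dish beside the grey case. I lower it slowly until it touches.

```bash
python3 -m creep '[[0,0,0.001,0,0,0,1],[0,0,0.002,0,0,0,1],[0,0,0.0025,0,0,0,1],[0,0,0.0025,0,0,0,1]]' && python3 -m creep '[[0,0,0.0005,0,0,0,1],[0,0,0.0005,0,0,0,1]]'
```

```text
time: 6.58
eef_pos: [640.1, 95.2, 37.1]
ee_rot: [[-0.0, 1.0, -0.0], [1.0, 0.0, -0.0], [-0.0, -0.0, -1.0]]
ft_force: [-0.1, -0.3, -0.6]
grip_width: 0.575
gripper_force: 30.0
time: 6.82
eef_pos: [640.2, 95.2, 37.0]
ee_rot: [[0.0, 1.0, 0.0], [1.0, -0.0, 0.0], [0.0, 0.0, -1.0]]
ft_force: [-2.6, -0.1, 3.6]
grip_width: 0.571
gripper_force: 30.0
```

```bash
python3 -m creep '[[0,0,0.0005,0,0,0,1],[0,0,0.0005,0,0,0,1]]' && python3 -m creep '[[0,0,0,0,0,0,-0.35],[0,0,0,0,0,0,-0.5],[0,0,0,0,0,0,-0.5],[0,0,-0.002,0,0,0,-0.5],[0,0,-0.02,0,0,0,-0.5],[0,0,-0.05,0,0,0,-0.5],[0,0,-0.06,0,0,0,-0.5]]'
```

```text
time: 7.08
eef_pos: [640.3, 95.2, 37.0]
ee_rot: [[0.0, 1.0, 0.0], [1.0, -0.0, -0.0], [-0.0, 0.0, -1.0]]
ft_force: [-3.0, -0.2, 6.5]
grip_width: 0.574
gripper_force: 30.0
time: 7.95
eef_pos: [642.2, 95.3, 100.0]
ee_rot: [[0.0, 1.0, 0.005], [1.0, -0.0, 0.0], [0.0, 0.005, -1.0]]
ft_force: [0.3, 0.4, 0.5]
grip_width: 0.753
gripper_force: 0.0
```

```bash
python3 -m creep '[[-0.015,-0.02,0,0,0,0,-0.35],[-0.045,-0.058,0,0,0,0,-0.35],[-0.08,-0.104,0,0,0,0,-0.35],[-0.11,-0.143,0,0,0,0,-0.35],[-0.13,-0.17,0,0,0,0,-0.35],[-0.139,-0.181,0,0,0,0,-0.35],[-0.139,-0.182,0.01,0,0,0,-0.35],[-0.139,-0.182,0.01,0,0,0,-0.35]]'; cat > chk.py <<'E'
from h import *
import sys
DI={54:(640,95.3),46:(639.7,10.3),38:(639.3,-87.7),30:(638.5,-179.3)}
tag=sys.argv[1]
I={c:manip.read_camera(c) for c in C}
for c in C: cv2.imwrite(f"pics/{c}{tag}.png",I[c])
print(np.round(manip.state()["eef_pos"],1))
for d in map(int,sys.argv[2:]):
    for c in C:  # dark ring bbox -> its centre against the dish guess
        u,v=np.round(C[c].proj((*DI[d],42))[0]).astype(int);H=18;S=6
        r=cv2.resize(I[c][v-H:v+H,u-H:u+H,2],None,fx=S,fy=S).astype(float)
        m=cv2.morphologyEx((r<115).astype(np.uint8),cv2.MORPH_OPEN,np.ones((9,9)))
        n,L,st,_=cv2.connectedComponentsWithStats(m)
        i=max(range(1,n),key=lambda j:st[j,4]*(st[j,0]<H*S<st[j,0]+st[j,2])*(st[j,1]<H*S<st[j,1]+st[j,3]))
        x,y,w,h,a=st[i];o=np.array([u-H,v-H])-.5;B=np.r_[np.array([x,y])/S+o,np.array([x+w,y+h])/S+o]
        s=least_squares(lambda p:bbox(c,(*p,30),d/2,[1,17])-B,DI[d]);D=blob(I[c],c,(*DI[d],34),"dish")
        e=least_squares(lambda p:bbox(c,(*p,12),39,[22])-D,DI[d])
        print(d,c,"lens",s.x.round(1),s.fun.round(1),"dish",e.x.round(1),e.fun.round(1))
E
python3 chk.py 2 54
python3 - <<'E'
import cv2,numpy as np
a=cv2.imread("pics/top2.png")[125:205,170:300];b=cv2.imread("pics/side2.png")[160:280,130:290]
cv2.imwrite("pics/c3.png",np.vstack([cv2.resize(a,(480,295),interpolation=2),cv2.resize(b,(480,300),interpolation=2)]))
E
```

```text
time: 8.95
eef_pos: [458.1, -43.2, 85.2]
ee_rot: [[-0.0, 1.0, -0.001], [1.0, 0.0, 0.001], [0.001, -0.001, -1.0]]
ft_force: [0.1, 0.3, 0.3]
grip_width: 0.676
gripper_force: 0.0
[458.5 -43.2  85.8]
54 top lens [640.4  94.3] [-0.2  0.4  0.2 -0.4] dish [641.2  95.4] [ 0.3  0.3 -0.3 -0.3]
54 side lens [645.6  90.9] [ 2.7  4.1 -2.7 -3.6] dish [635.2 100.4] [ 0.3 -0.3 -0.3  0.3]
```

View pics/c3.png

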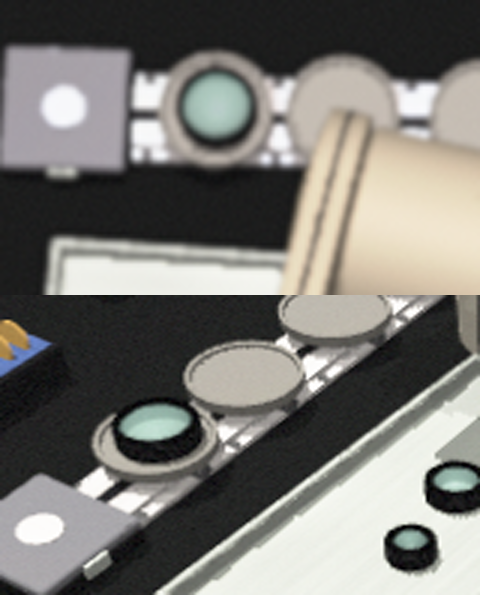

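The top view puts lens_54 at (640.4,94.3) against the dish at (641.2,95.4), so it lies flat and about 1 mm off centre. Next is lens_46.

```bash
python3 -m creep '[[-0.001,0,0.02,0,0,0,-0.35],[-0.001,0,0.045,0,0,0,-0.35],[-0.001,0,0.065,0,0,0,-0.35],[-0.001,0,0.073,0,0,0,-0.35],[-0.001,0,0.076,0,0,0,-0.35],[-0.001,0,0.076,0,0,0,-0.35],[-0.001,0,0.076,0,0,0,0]]' && python3 -m creep '[[0,0,0,0,0,0,0.2],[0,0,0,0,0,0,1],[0,0,0,0,0,0,1],[0,0,0,0,0,0,1],[0,0,0,0,0,0,1]]'
```

```text
time: 9.93
eef_pos: [458.9, -44.9, 10.9]
ee_rot: [[-0.0, 1.0, 0.001], [1.0, 0.0, -0.0], [-0.0, 0.001, -1.0]]
ft_force: [0.3, -0.6, -0.1]
grip_width: 0.611
gripper_force: 0.0
time: 10.55
eef_pos: [458.6, -44.9, 10.7]
ee_rot: [[0.0, 1.0, 0.001], [1.0, -0.0, -0.0], [-0.0, 0.001, -1.0]]
ft_force: [-1.4, 0.7, 5.7]
grip_width: 0.485
gripper_force: 30.0
```

```bash
python3 -m creep '[[0,0,-0.015,0,0,0,1],[0,0,-0.045,0,0,0,1],[0.004,0.012,-0.06,0,0,0,1],[0.014,0.045,-0.06,0,0,0,1],[0.027,0.088,-0.06,0,0,0,1],[0.04,0.131,-0.06,0,0,0,1],[0.049,0.161,-0.06,0,0,0,1],[0.0545,0.179,-0.06,0,0,0,1],[0.0555,0.182,-0.06,0,0,0,1],[0.0555,0.182,-0.05,0,0,0,1],[0.0555,0.182,-0.04,0,0,0,1]]' && python3 -m creep '[[0,0,0.006,0,0,0,1],[0,0,0.01,0,0,0,1],[0,0,0.01,0,0,0,1],[0,0,0.011,0,0,0,1],[0,0,0.012,0,0,0,1],[0,0,0.0125,0,0,0,1],[0,0,0.0125,0,0,0,1]]' && python3 -m creep '[[0,0,0.0005,0,0,0,1],[0,0,0.001,0,0,0,1],[0,0,0.001,0,0,0,1]]'
```

```text
time: 11.92
eef_pos: [639.2, 10.4, 49.3]
ee_rot: [[0.0, 1.0, -0.001], [1.0, -0.0, -0.0], [-0.0, -0.001, -1.0]]
ft_force: [-1.0, 0.9, -1.0]
grip_width: 0.484
gripper_force: 30.0
time: 12.8
eef_pos: [640.2, 10.7, 37.8]
ee_rot: [[-0.0, 1.0, 0.0], [1.0, 0.0, -0.0], [-0.0, 0.0, -1.0]]
ft_force: [-0.7, 0.4, -0.2]
grip_width: 0.488
gripper_force: 30.0
time: 13.18
eef_pos: [640.4, 10.7, 37.8]
ee_rot: [[-0.0, 1.0, 0.001], [1.0, 0.0, -0.0], [-0.0, 0.001, -1.0]]
ft_force: [-3.0, -0.2, 7.7]
grip_width: 0.486
gripper_force: 30.0
```

```bash
python3 -m creep '[[0,0,0,0,0,0,-0.2],[0,0,0,0,0,0,-0.35],[0,0,0,0,0,0,-0.35],[0,0,-0.003,0,0,0,-0.35],[0,0,-0.02,0,0,0,-0.35],[0,0,-0.045,0,0,0,-0.35],[0.002,-0.02,-0.05,0,0,0,-0.35],[0.005,-0.06,-0.05,0,0,0,-0.2],[0.009,-0.11,-0.05,0,0,0,-0.2],[0.012,-0.15,-0.05,0,0,0,-0.2],[0.0125,-0.17,-0.05,0,0,0,-0.2],[0.0125,-0.172,-0.05,0,0,0,-0.2]]'; python3 chk.py 3 54 46
```

```text
time: 14.68
eef_pos: [468.0, 23.2, 87.9]
ee_rot: [[-0.0, 1.0, 0.002], [1.0, 0.0, -0.0], [-0.0, 0.002, -1.0]]
ft_force: [0.7, 0.2, 0.1]
grip_width: 0.601
gripper_force: 0.0
[469.2  23.1  87.9]
54 top lens [652.8  94.5] [-0.3 -4.4  0.3  4.4] dish [627.1  91.9] [ 8.3  5.8 -8.4 -5.6]
54 side lens [645.6  90.9] [ 2.7  4.1 -2.7 -3.6] dish [635.3 100.7] [ 0.1 -0.4 -0.1  0.4]
46 top lens [647.7  10.9] [-0.3 -3.3  0.3  3.3] dish [627.7  12.2] [ 10.3   5.3 -10.3  -5.1]
46 side lens [646.5   2.4] [ 5.7  6.1 -5.7 -5.3] dish [635.8  14.7] [-0.   0.3  0.  -0.2]
```

```bash
python3 -m creep '[[0,-0.0005,0.02,0,0,0,-0.2],[0,-0.0005,0.045,0,0,0,-0.2],[0,-0.0005,0.065,0,0,0,-0.2],[0,-0.0005,0.074,0,0,0,-0.2],[0,-0.0005,0.077,0,0,0,-0.2],[0,-0.0005,0.077,0,0,0,-0.2],[0,-0.0005,0.077,0,0,0,0.1]]' && python3 -m creep '[[0,0,0,0,0,0,0.3],[0,0,0,0,0,0,1],[0,0,0,0,0,0,1],[0,0,0,0,0,0,1],[0,0,0,0,0,0,1]]'
```

```text
time: 15.65
eef_pos: [468.4, 23.1, 10.5]
ee_rot: [[-0.0, 1.0, 0.001], [1.0, 0.0, -0.0], [-0.0, 0.001, -1.0]]
ft_force: [0.0, 0.0, 0.1]
grip_width: 0.536
gripper_force: 0.0
time: 16.27
eef_pos: [468.1, 23.1, 10.2]
ee_rot: [[-0.0, 1.0, 0.001], [1.0, 0.0, -0.0], [-0.0, 0.001, -1.0]]
ft_force: [-0.8, -0.2, 5.1]
grip_width: 0.4
gripper_force: 30.0
```

```bash
python3 -m creep '[[0,0,-0.015,0,0,0,1],[0,0,-0.045,0,0,0,1],[-0.008,0.012,-0.06,0,0,0,1],[-0.028,0.044,-0.06,0,0,0,1],[-0.055,0.086,-0.06,0,0,0,1],[-0.08,0.125,-0.06,0,0,0,1],[-0.1,0.156,-0.06,0,0,0,1],[-0.109,0.17,-0.06,0,0,0,1],[-0.1105,0.172,-0.06,0,0,0,1],[-0.1105,0.172,-0.05,0,0,0,1],[-0.1105,0.172,-0.04,0,0,0,1]]' && python3 -m creep '[[0,0,0.006,0,0,0,1],[0,0,0.01,0,0,0,1],[0,0,0.01,0,0,0,1],[0,0,0.011,0,0,0,1],[0,0,0.012,0,0,0,1],[0,0,0.0125,0,0,0,1],[0,0,0.0125,0,0,0,1]]' && python3 -m creep '[[0,0,0.0005,0,0,0,1],[0,0,0.001,0,0,0,1],[0,0,0.001,0,0,0,1]]'
```

```text
time: 17.65
eef_pos: [638.7, -86.7, 48.8]
ee_rot: [[-0.0, 1.0, -0.001], [1.0, 0.0, 0.0], [0.0, -0.001, -1.0]]
ft_force: [-0.3, 0.4, -0.5]
grip_width: 0.395
gripper_force: 30.0
time: 18.52
eef_pos: [639.7, -87.3, 37.3]
ee_rot: [[-0.0, 1.0, 0.0], [1.0, 0.0, -0.0], [-0.0, 0.0, -1.0]]
ft_force: [-0.3, -0.1, -0.4]
grip_width: 0.402
gripper_force: 30.0
time: 18.9
eef_pos: [639.8, -87.4, 37.2]
ee_rot: [[-0.0, 1.0, 0.0], [1.0, 0.0, -0.0], [-0.0, 0.0, -1.0]]
ft_force: [-4.5, 0.8, 7.5]
grip_width: 0.403
gripper_force: 30.0
```

```bash
python3 -m creep '[[0,0,0,0,0,0,0],[0,0,0,0,0,0,-0.1],[0,0,0,0,0,0,-0.1],[0,0,-0.003,0,0,0,-0.1],[0,0,-0.02,0,0,0,-0.1],[0,0,-0.045,0,0,0,-0.1],[0.02,-0.021,-0.05,0,0,0,-0.1],[0.06,-0.063,-0.05,0,0,0,-0.1],[0.1,-0.105,-0.05,0,0,0,-0.1],[0.14,-0.146,-0.05,0,0,0,-0.1],[0.165,-0.172,-0.05,0,0,0,-0.1],[0.173,-0.181,-0.05,0,0,0,-0.1]]' && python3 -m creep '[[0,0,0,0,0,0,-0.1],[0,0,0,0,0,0,-0.1]]'
```

```text
time: 20.4
eef_pos: [458.0, 86.9, 87.4]
ee_rot: [[-0.002, 1.0, 0.002], [1.0, 0.002, 0.0], [0.0, 0.002, -1.0]]
ft_force: [0.7, -1.0, 0.2]
grip_width: 0.546
gripper_force: 0.0
time: 20.65
eef_pos: [459.8, 85.0, 86.8]
ee_rot: [[0.001, 1.0, 0.001], [1.0, -0.001, -0.0], [-0.0, 0.001, -1.0]]
ft_force: [0.6, -0.1, 0.3]
grip_width: 0.551
gripper_force: 0.0
```

```bash
python3 -m creep '[[0,-0.0005,0.02,0,0,0,-0.1],[0,-0.0005,0.045,0,0,0,-0.1],[0,-0.0005,0.065,0,0,0,-0.1],[0,-0.0005,0.0735,0,0,0,-0.1],[0,-0.0005,0.0765,0,0,0,-0.1],[0,-0.0005,0.0765,0,0,0,0],[0,-0.0005,0.0765,0,0,0,0.2]]' && python3 -m creep '[[0,0,0,0,0,0,0.4],[0,0,0,0,0,0,1],[0,0,0,0,0,0,1],[0,0,0,0,0,0,1],[0,0,0,0,0,0,1],[0,0,0,0,0,0,1]]'
```

```text
time: 21.52
eef_pos: [458.9, 85.7, 10.5]
ee_rot: [[-0.0, 1.0, 0.001], [1.0, 0.0, 0.0], [0.0, 0.001, -1.0]]
ft_force: [-1.0, 0.8, -0.1]
grip_width: 0.438
gripper_force: 0.0
time: 22.28
eef_pos: [458.6, 85.7, 10.2]
ee_rot: [[-0.0, 1.0, 0.001], [1.0, 0.0, 0.0], [0.0, 0.001, -1.0]]
ft_force: [-0.8, -0.7, 6.1]
grip_width: 0.317
gripper_force: 30.0
```

```bash
python3 -m creep '[[0,0,-0.015,0,0,0,1],[0,0,-0.045,0,0,0,1],[-0.012,0.008,-0.06,0,0,0,1],[-0.042,0.029,-0.06,0,0,0,1],[-0.084,0.057,-0.06,0,0,0,1],[-0.126,0.086,-0.06,0,0,0,1],[-0.168,0.115,-0.06,0,0,0,1],[-0.21,0.143,-0.06,0,0,0,1],[-0.242,0.165,-0.06,0,0,0,1],[-0.259,0.1765,-0.06,0,0,0,1],[-0.265,0.1805,-0.06,0,0,0,1],[-0.265,0.1805,-0.06,0,0,0,1]]' && python3 -m creep '[[0,0,0.01,0,0,0,1],[0,0,0.02,0,0,0,1],[0,0,0.027,0,0,0,1],[0,0,0.03,0,0,0,1],[0,0,0.031,0,0,0,1],[0,0,0.032,0,0,0,1],[0,0,0.0325,0,0,0,1],[0,0,0.0325,0,0,0,1]]' && python3 -m creep '[[0,0,0.0005,0,0,0,1],[0,0,0.001,0,0,0,1],[0,0,0.001,0,0,0,1]]'
```

```text
time: 23.78
eef_pos: [638.3, -179.7, 69.4]
ee_rot: [[0.001, 1.0, -0.001], [1.0, -0.001, 0.0], [0.0, -0.001, -1.0]]
ft_force: [0.1, -0.2, -0.2]
grip_width: 0.315
gripper_force: 30.0
time: 24.78
eef_pos: [638.7, -179.4, 37.3]
ee_rot: [[0.0, 1.0, 0.0], [1.0, -0.0, -0.0], [-0.0, 0.0, -1.0]]
ft_force: [-0.6, 0.7, -1.0]
grip_width: 0.315
gripper_force: 30.0
time: 25.15
eef_pos: [638.8, -179.4, 37.2]
ee_rot: [[-0.0, 1.0, 0.0], [1.0, 0.0, -0.0], [-0.0, 0.0, -1.0]]
ft_force: [-3.4, 0.9, 6.5]
grip_width: 0.314
gripper_force: 30.0
```

```bash
python3 -m creep '[[0,0,0,0,0,0,0.15],[0,0,0,0,0,0,0],[0,0,0,0,0,0,0],[0,0,-0.003,0,0,0,0],[0,0,-0.02,0,0,0,0],[0,0,-0.06,0,0,0,0],[0,-0.01,-0.11,0,0,0,0],[-0.02,-0.04,-0.14,0,0,0,0],[-0.05,-0.08,-0.15,0,0,0,0],[-0.08,-0.12,-0.15,0,0,0,0],[-0.11,-0.16,-0.15,0,0,0,0],[-0.14,-0.19,-0.15,0,0,0,0]]' && python3 -m creep '[[-0.02,-0.03,0,0,0,0,0],[-0.03,-0.05,0,0,0,0,0],[-0.03,-0.05,0,0,0,0,0],[-0.03,-0.05,0,0,0,0,0]]'; python3 chk.py 4 54 46 38 30; python3 - <<'E'
import cv2,numpy as np
a=cv2.imread("pics/top4.png")[125:245,170:400];b=cv2.imread("pics/side4.png")[110:280,110:330]
cv2.imwrite("pics/c4.png",np.hstack([cv2.resize(a,(400,209),interpolation=2),np.zeros((209,2,3),np.uint8)]) if 0 else np.vstack([cv2.resize(a,(500,261),interpolation=2),cv2.resize(b,(500,330),interpolation=2)]))
E
```

```text
time: 26.65
eef_pos: [447.4, -320.4, 188.0]
ee_rot: [[0.0, 1.0, 0.002], [1.0, -0.0, -0.001], [-0.001, 0.002, -1.0]]
ft_force: [0.2, 0.8, 0.0]
grip_width: 0.498
gripper_force: 0.0
time: 27.15
eef_pos: [399.3, -349.3, 187.1]
ee_rot: [[0.0, 1.0, 0.001], [1.0, -0.0, -0.001], [-0.001, 0.001, -1.0]]
ft_force: [0.5, -0.5, -0.8]
grip_width: 0.504
gripper_force: 0.0
[ 399.5 -348.9  186.6]
54 top lens [640.6  94.3] [-0.2  0.5  0.2 -0.5] dish [641.2  95.4] [ 0.3  0.3 -0.3 -0.3]
54 side lens [645.6  90.9] [ 2.7  4.1 -2.7 -3.6] dish [635.2 100.8] [-0.  -0.5  0.   0.5]
46 top lens [639.6  10.7] [-0.3 -0.1  0.3  0.1] dish [640.6  10.4] [-0.2  0.4  0.2 -0.4]
46 side lens [646.5   2.4] [ 5.7  6.1 -5.7 -5.3] dish [636.   14.4] [-0.  0.  0. -0.]
38 top lens [638.9 -87.5] [-0.3 -0.   0.3  0. ] dish [639.9 -87.3] [ 0.1  0.4 -0.1 -0.4]
38 side lens [649.8 -99.4] [ 8.5  6.8 -8.5 -6. ] dish [635.2 -82.5] [-0.   0.1  0.  -0.1]
30 top lens [ 638.2 -179. ] [-0.3 -0.   0.3  0. ] dish [ 639.4 -178.6] [ 0.3  0.4 -0.3 -0.4]
30 side lens [ 655.4 -191.5] [ 8.3  7.1 -8.3 -6.5] dish [ 626.5 -175.8] [ 3.4 -0.1 -3.4  0.4]
```

View pics/c4.png

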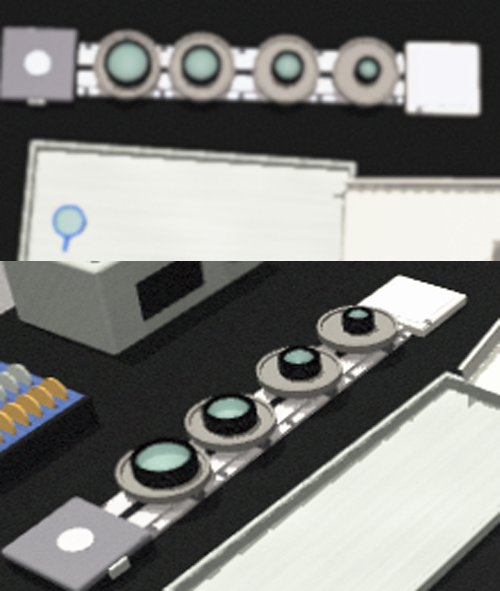

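Both views show all four lenses lying flat and centred to within about 1.3 mm. The smallest (369,70 in the crop) is beside the white pad and the largest (127,63) is beside the grey case. The blue trial lens is untouched.

```bash
python3 -c "
from bench import manip
print(manip.finish_job())"
```

```text
the job is handed in; nothing more can be done
None
```

The job is handed in: all four lenses lie flat in their dishes, smallest beside the white light pad to largest at the far end, each about 1.3 mm or less off centre by the top camera, done in about 27 s.

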